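Spray-clean the magneto coils

TASK

Clean all the wound coils, one at a time: first the one that may have been left in the spray stand's drip dish, then those on the upright spindle from the top of the stack down. Each coil must lie flat in the middle of the dish while you press the cleaner can's white spray cap right down for about a second and let it spring up again; after its spray lay the coil flat on the mat of the drying tray, all of them side by side and none on another or on the rim, and leave the other things on the bench where they are.

Things in the scene. Friction and masses are not known exactly. Their poses are not given: they have to be found in the camera images.
- coil_dish_center (a point): centre (half-way up, on the bore axis) of a wound coil, left lying in the spray stand's drip dish, not yet sprayed and not always central (missing in some starts). All the coils are alike: a black bobbin with octagonal flanges and a ridged copper winding, 48 mm across the flats (52 mm over the corners), 26 mm high, with a round hole 20 mm wide along its z axis; 70 g. Its x and y axes point to the middles of two flats; the other flats lie every 45 degrees.
- coil_top_center (a point): centre (half-way up, on the bore axis) of a wound coil, the upper one on the spindle, resting on the lower (missing in some starts). All the coils are alike: a black bobbin with octagonal flanges and a ridged copper winding, 48 mm across the flats (52 mm over the corners), 26 mm high, with a round hole 20 mm wide along its z axis; 70 g. Its x and y axes point to the middles of two flats; the other flats lie every 45 degrees.
- coil_bottom_center (a point): centre (half-way up, on the bore axis) of a wound coil, lowest on the spindle, resting on its foot. All the coils are alike: a black bobbin with octagonal flanges and a ridged copper winding, 48 mm across the flats (52 mm over the corners), 26 mm high, with a round hole 20 mm wide along its z axis; 70 g. Its x and y axes point to the middles of two flats; the other flats lie every 45 degrees.
- spindle: fixed upright storage spindle: foot 72 mm wide and 10 mm high, post 16 mm in diameter that ends 80 mm above the bench; origin on its axis at bench level. The coils sit on it one on the other, the lowest on the foot, one or two of them, with 2 mm play round the post.
- spray_stand: fixed spray stand on the bench; origin at bench level below the centre of its round drip dish. The dish is 120 mm wide and has a flat wire grille, top 22 mm above the bench and 112 mm wide, inside a rim that reaches 28 mm above the bench. From the origin a foot plate runs along the stand's +x to an upright cleaner can (57 mm wide, clamped, does not move) whose axis is 155 mm from the dish centre; a column 212 mm high stands just behind the can. Nothing stands above the dish.
- spray_cap (a joint): how far the white spray cap of the can is pressed down, in m: 0 up, 0.008 fully down. A spring lifts it: it begins to move at about 2.5 N and is fully down at about 6 N.
- cap_top (a point): centre of the flat round top of the spray cap (34 mm wide), on the can's axis; 265 mm above the bench when up. A small bent nozzle sticks out of the cap's side 45 mm towards the dish, below the top.
- drying_tray: fixed low tray with a ribbed black rubber mat: 208 mm along its x, 108 mm along its y, on rubber feet; the mat's top is 18 mm above the bench, the top of the rim (3 mm thick) 25 mm. Origin at bench level under its centre. A thin red towel (3 mm) covers this part of the bench. Three coils fit side by side along its x.
- flywheel: bystander: dark grey flywheel 104 mm wide, 55 mm high, behind the stand; origin at the centre of its underside
- jar: bystander: small pot with a white screw lid, 54 mm wide, 89 mm high, behind the spindle; origin at the centre of its underside
- bearing: bystander: steel ball bearing 42 mm wide, 12 mm high, lying on the bench; origin at the centre of its underside

How it is judged:
On the way, in this order (a step that is already met when the one before it is completed fails the run):
1. the coil that began in the dish (if any) lies flat in the middle of the drip dish (centre within 18 mm) while the spray cap is held down (at least 5.5 of its 8 mm) for 0.4 s (horizontal distance between coil_dish_center and spray_stand below 0.018 m and z of coil_dish_center in the frame of spray_stand below 0.038 m and (angle between coil_dish_center's own z axis and vertical below 0.12 rad or angle between coil_dish_center's own z axis and vertical above 3.02 rad) and z of coil_dish_center in the frame of cap_top above -0.2249 m), for 0.4 s.
2. the coil that began on top on the spindle (if any) lies flat in the middle of the drip dish (centre within 18 mm) while the spray cap is held down (at least 5.5 of its 8 mm) for 0.4 s (horizontal distance between coil_top_center and spray_stand below 0.018 m and z of coil_top_center in the frame of spray_stand below 0.038 m and (angle between coil_top_center's own z axis and vertical below 0.12 rad or angle between coil_top_center's own z axis and vertical above 3.02 rad) and z of coil_top_center in the frame of cap_top above -0.2249 m), for 0.4 s.
3. the coil that began lowest on the spindle lies flat in the middle of the drip dish (centre within 18 mm) while the spray cap is held down (at least 5.5 of its 8 mm) for 0.4 s (horizontal distance between coil_bottom_center and spray_stand below 0.018 m and z of coil_bottom_center in the frame of spray_stand below 0.038 m and (angle between coil_bottom_center's own z axis and vertical below 0.12 rad or angle between coil_bottom_center's own z axis and vertical above 3.02 rad) and z of coil_bottom_center in the frame of cap_top above -0.2249 m), for 0.4 s.
At the end, for the whole second after the job is handed in: Every coil lies flat and still on the mat of the drying tray, inside the rim and none on another (centre within 82 mm along and 32 mm across of the tray's centre, 26 to 34.5 mm above the bench), and the spray cap is up again (less than 1.5 mm down) (x of coil_dish_center in the frame of drying_tray between -0.082 and 0.082 m and y of coil_dish_center in the frame of drying_tray between -0.032 and 0.032 m and z of coil_dish_center in the frame of drying_tray between 0.026 and 0.0345 m and (angle between coil_dish_center's own z axis and vertical below 0.12 rad or angle between coil_dish_center's own z axis and vertical above 3.02 rad) and linear speed of each of coil_dish, coil_top, coil_bottom below 0.02 m/s and x of coil_top_center in the frame of drying_tray between -0.082 and 0.082 m and y of coil_top_center in the frame of drying_tray between -0.032 and 0.032 m and z of coil_top_center in the frame of drying_tray between 0.026 and 0.0345 m and (angle between coil_top_center's own z axis and vertical below 0.12 rad or angle between coil_top_center's own z axis and vertical above 3.02 rad) and x of coil_bottom_center in the frame of drying_tray between -0.082 and 0.082 m and y of coil_bottom_center in the frame of drying_tray between -0.032 and 0.032 m and z of coil_bottom_center in the frame of drying_tray between 0.026 and 0.0345 m and (angle between coil_bottom_center's own z axis and vertical below 0.12 rad or angle between coil_bottom_center's own z axis and vertical above 3.02 rad) and value of joint spray_cap below 0.0015 m); the robot touches nothing.
It fails at once if the flywheel is moved more than 30 mm (distance of flywheel from where it was at the start of the episode above 0.03 m).
It fails at once if the jar is moved more than 30 mm (distance of jar from where it was at the start of the episode above 0.03 m).
It fails at once if the bearing is moved more than 30 mm (distance of bearing from where it was at the start of the episode above 0.03 m).
Of coil_dish, coil_top only 1 to 2 are there at a start; the rules pass over those that are not, and their reading is None.
At some moment in a run one of coil_dish, coil_top, coil_bottom may be knocked a few centimetres aside while the robot is not near it.
Once in a run the grip may slacken for a moment while it holds something.
It also fails if it takes over 210 s, if anything falls off the work surface, if the arm or the gripper's body presses on something with over 40 N, if the wrist force passes 120 N, or if a joint passes its speed limit or range.

ROBOT

A 6-joint arm with a two-finger parallel gripper is mounted at the origin on a cart in front of the work surface, level with it; the furniture and walls round the work are solid. World frame = base frame: x ahead of the robot, y to its left, z up, the work surface at z = 0. Lengths are in m, angles in rad, forces in N, time in s.
With the tool pointing down it reaches from about 0.35 to 0.975 m from the base axis. Payload 7.1 kg.
Tool frame: the origin (TCP) lies midway between the tips of the shut fingers; the grasp point (between the pads) lies 19 mm behind it; z points along the fingers, y is the line along which they close (so a half turn about z gives the same grasp; the last joint's range is limited). The gripper opens to 88 mm and grips with 3 to 60 N. Pads are 20 mm wide; open, the fingers measure 115 mm over their backs; the gripper's body (75 mm by 178 mm) begins 61 mm behind the grasp point.
Start: joints at [-1.254, 0.423, 1.63, -0, 1.089, -0.019], TCP at [0.206, -0.59, 0.223] pointing down, gripper open.
Joint ranges: [-3, 3], [-0.9, 2.11], [0.09, 2.58], [-1.31, 4.45], [0.11, 2.69], [-2.54, 2.54]. Speed limits (rad/s): [2.39, 2.39, 3.01, 3.14, 3.14, 3.14].

INTERFACE

Orientations are given as a unit quaternion [w, x, y, z].
In Python, from station import move_pose, movel, movej, command_gripper, wait, inverse_kinematics, read_camera, camera_info, MotionError, job_done, get_time, get_joint_pos, get_qvel, get_effort, get_tcp_pos, get_ee_rot, get_ft_force, get_ft_torque, get_grip_width, get_finger_force gives the robot as it stands. Calls block until the motion is done:
- move_pose(position, orientation): joint-space move of the TCP to a pose.
- movel(position, frame=None, v=0.15, until_force=None): straight line of the TCP; frame=None keeps the orientation; v is the mean speed in m/s. With until_force (N) it stops when the force on the tool has changed by that much, and returns True; else False.
- movej(angles): joint-space move.
- command_gripper(opening): opening from 0.0 (shut) to 1.0 (fully open); the grip force is fixed at half the most; returns when the fingers have stopped.
- wait(seconds).
- inverse_kinematics(position, orientation): joint angles nearest the present ones, or None.
- read_camera(name): name is "side" or "top" or "wrist"; returns the picture (400x640x3 uint8, red, green, blue); there is no depth.
- camera_info(name): a dict with "intrinsics" (3x3 intrinsics, pixels), "T" (4x4, takes a point from camera to world coordinates); the wrist camera has in their place "tool_from_camera" (4x4, takes a point from camera to tool coordinates, whose origin is the TCP and whose axes are the flange's). Camera axes: x right, y up, looking along -z (the intrinsics and any distortion apply to the point x, -y, -z); pixel columns grow to the right and rows downward; lengths in m; the calibration is good to about 2 mm. A picture is of the moment at which its call begins: read the wrist's pose just before it. camera_info takes no time and is no camera call.
A pose or a line that the arm cannot do raises MotionError and nothing moves.
- job_done(): hands the job in; it is judged then, once.
Readings, each from a call of its own:
- get_time(): time.
- get_joint_pos(): joint angles.
- get_qvel(): joint speeds.
- get_effort(): joint torques, N m.
- get_tcp_pos(): TCP position.
- get_ee_rot(): TCP orientation.
- get_ft_force(): force on the tool from outside, world axes, zero at the start.
- get_ft_torque(): the same for the moment, N m.
- get_grip_width(): opening from 0.0 (shut) to 1.0 (fully open).
- get_finger_force(): force on a finger pad.
Only numpy, scipy, OpenCV 4.12 (cv2) and the standard library are available. Lean on these libraries where they do the work, as an engineer would, in place of code of your own. Each camera call takes 0.05 s, during which the arm holds its last target. There are 200 camera calls.

## Working session

There is one attempt and no reset: what is moved stays moved. The work goes in short steps, each a Python script; the robot and the scene stay as the last script left them, time stands still between calls to the robot, and variables do not carry over. Pictures are saved under pics/ and viewed, at most 14 in all, crops included, and the job is handed in when it is done.

```bash
mkdir -p pics; python3 - <<'E'
from station import *
import cv2
for n in("top","side"):
    cv2.imwrite(f"pics/{n}0.png",read_camera(n)[:,:,::-1]); i=camera_info(n); print(n,i)
print(camera_info("wrist"),get_time(),get_ee_rot(),get_tcp_pos())
E
```

```text
top {'intrinsics': array([[415.94658534,   0.        , 317.46207232],
       [  0.        , 415.94658534, 204.67857455],
       [  0.        ,   0.        ,   1.        ]]), 'T': array([[ 0.01520494,  0.98432941, -0.17568273,  0.45471177],
       [-0.99987116,  0.01406415, -0.0077368 , -0.19263385],
       [-0.00514473,  0.17577774,  0.98441644,  1.1182392 ],
       [ 0.        ,  0.        ,  0.        ,  1.        ]])}
side {'intrinsics': array([[495.18488266,   0.        , 327.3902194 ],
       [  0.        , 495.18488266, 195.87730319],
       [  0.        ,   0.        ,   1.        ]]), 'T': array([[-0.66362526,  0.54680722, -0.51049327,  0.12780941],
       [-0.74799134, -0.47544858,  0.46309568,  0.28572102],
       [ 0.01051077,  0.68916653,  0.72452675,  0.90587448],
       [ 0.        ,  0.        ,  0.        ,  1.        ]])}
{'intrinsics': array([[313.36502545,   0.        , 317.81753933],
       [  0.        , 313.36502545, 202.06531923],
       [  0.        ,   0.        ,   1.        ]]), 'tool_from_camera': array([[-8.38758750e-04,  9.63542709e-01,  2.67553257e-01,
         7.32114378e-02],
       [ 9.99999590e-01,  7.17174287e-04,  5.52153066e-04,
         1.84878349e-04],
       [ 3.40140745e-04,  2.67553611e-01, -9.63542915e-01,
        -1.61502202e-01],
       [ 0.00000000e+00,  0.00000000e+00,  0.00000000e+00,
         1.00000000e+00]])} 0.1 [-6.55349844e-04  9.85938714e-01  1.67105997e-01 -8.81496426e-05] [ 0.2058264  -0.58962698  0.22199748]
```

View pics/top0.png

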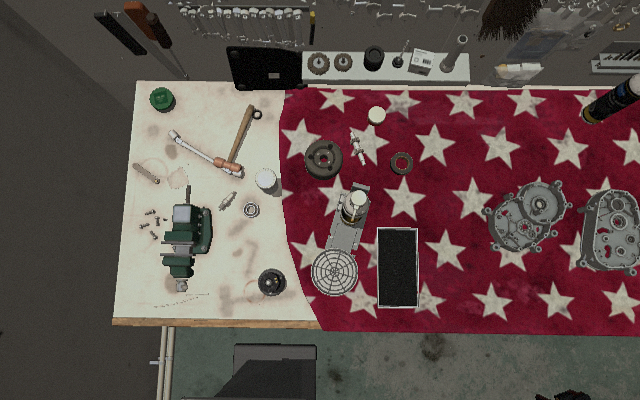

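View pics/side0.png

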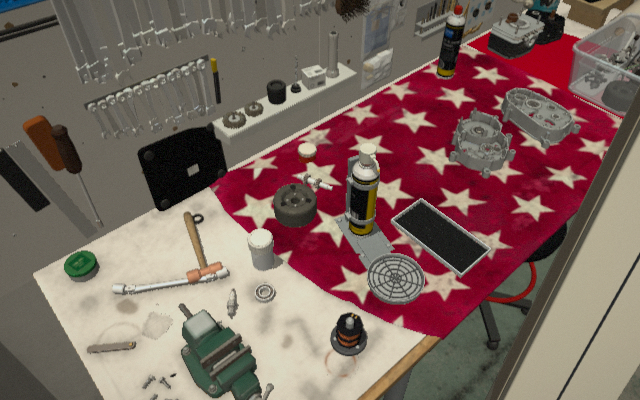

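The dish (334,272) is empty. The spindle with its coils is at (271,282), the cap at (357,203), and the tray corners run from about (377,228) to (418,307). Next I'll compute positions and take a close look.

```bash
cat > h.py <<'E'
from station import *
import numpy as np, cv2
from scipy.spatial.transform import Rotation as R
def rot(q): return R.from_quat([q[1],q[2],q[3],q[0]])
def campose(n):
    i=camera_info(n)
    if n!="wrist": return i["intrinsics"],i["T"]
    T=np.eye(4); T[:3,:3]=rot(get_ee_rot()).as_matrix(); T[:3,3]=get_tcp_pos()
    return i["intrinsics"],T@i["tool_from_camera"]
def ray(K,T,u,v,z):
    d=T[:3,:3]@np.array([(u-K[0,2])/K[0,0],-(v-K[1,2])/K[1,1],-1]); o=T[:3,3]
    return (o+d*(z-o[2])/d[2])[:2]
def proj(K,T,p):
    c=T[:3,:3].T@(np.array(p)-T[:3,3]); return K[0,0]*c[0]/-c[2]+K[0,2], K[1,1]*-c[1]/-c[2]+K[1,2]
def snap(n,f,crop=None,s=1):
    K,T=campose(n); im=read_camera(n)[:,:,::-1].copy(); np.savez(f"pics/{f}.npz",K=K,T=T,im=im)
    if crop: im=im[crop[1]:crop[3],crop[0]:crop[2]]
    cv2.imwrite(f"pics/{f}.png",cv2.resize(im,None,fx=s,fy=s,interpolation=cv2.INTER_CUBIC))
def px(f,u,v,z): d=np.load(f"pics/{f}.npz"); return ray(d["K"],d["T"],u,v,z)
def down(yaw): # tool z down, tool x axis at angle yaw in world
    q=(R.from_euler('z',yaw)*R.from_euler('x',np.pi)).as_quat(); return [q[3],q[0],q[1],q[2]]
E
python3 - <<'E'
from h import *
K,T=campose("top")
for n,u,v,z in[("spindle",270.5,279,.08),("dish",334,272,.022),("cap",357.5,199,.265),("t1",377,228,.025),("t2",416,228,.025),("t3",418,306,.025),("t4",379,307,.025),("jar",265,178,.089),("bearing",251,210,.012),("fly",323,158,.055)]: print(n,ray(K,T,u,v,z).round(3))
print(R.from_matrix(rot(get_ee_rot()).as_matrix()).as_matrix().round(2))
im=read_camera("top")[:,:,::-1][180:320,225:425]
cv2.imwrite("pics/crop1.png",cv2.resize(im,None,fx=4,fy=4,interpolation=cv2.INTER_CUBIC))
E
```

```text
spindle [ 0.453 -0.072]
dish [ 0.473 -0.23 ]
cap [ 0.62  -0.269]
t1 [ 0.589 -0.342]
t2 [ 0.591 -0.445]
t3 [ 0.39  -0.445]
t4 [ 0.386 -0.345]
jar [ 0.705 -0.05 ]
bearing [ 0.635 -0.005]
fly [ 0.77  -0.197]
[[ 0.94  0.33 -0.  ]
 [ 0.33 -0.94  0.  ]
 [ 0.   -0.   -1.  ]]
```

View pics/crop1.png

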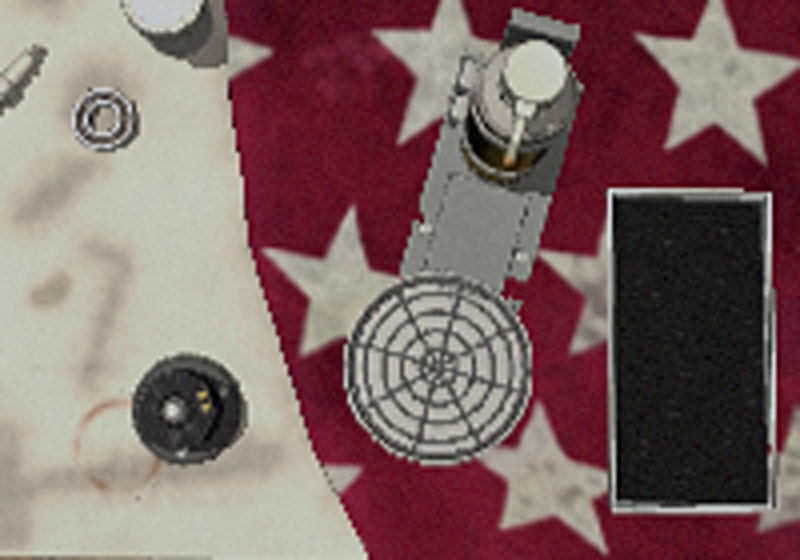

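```bash
python3 - <<'E'
from h import *
K,T=campose("top")
print(ray(K,T,268,282,.08),ray(K,T,334.5,272.2,.022),ray(K,T,358.3,197.5,.265),ray(K,T,397.5,267.5,.025))
x,y=ray(K,T,268,282,.08)
command_gripper(.8)
move_pose([x,y,.24],down(1.57)); print(get_joint_pos().round(2) if hasattr(get_joint_pos(),'round') else get_joint_pos())
snap("wrist","w1")
E
```

```text
[ 0.44541189 -0.06595751] [ 0.47258361 -0.23104783] [ 0.62343564 -0.27100572] [ 0.48705977 -0.39442346]
[-0.17  0.14  1.98 -0.    1.02 -0.17]
```

View pics/w1.png

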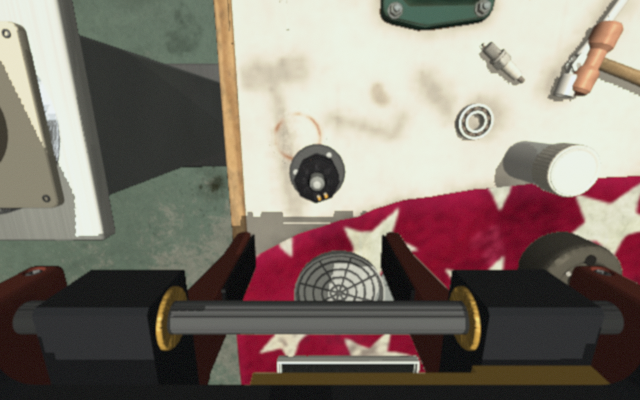

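```bash
python3 - <<'E'
from h import *
d=np.load("pics/w1.npz");K,T,im=d["K"],d["T"],d["im"]
print(px("w1",317,183,.08),px("w1",340,291,.022),px("w1",475,122,.012))
a=cv2.resize(im[135:210,280:355],(520,520),interpolation=cv2.INTER_CUBIC)
s=read_camera("side")[:,:,::-1][295:365,315:385]
cv2.imwrite("pics/c2.png",np.hstack([a[:,:400],cv2.resize(s,(400,520),interpolation=cv2.INTER_CUBIC)]))
E
```

```text
[ 0.44483316 -0.0620696 ] [ 0.47554136 -0.22496479] [ 0.63528108 -0.00212246]
```

View pics/c2.png

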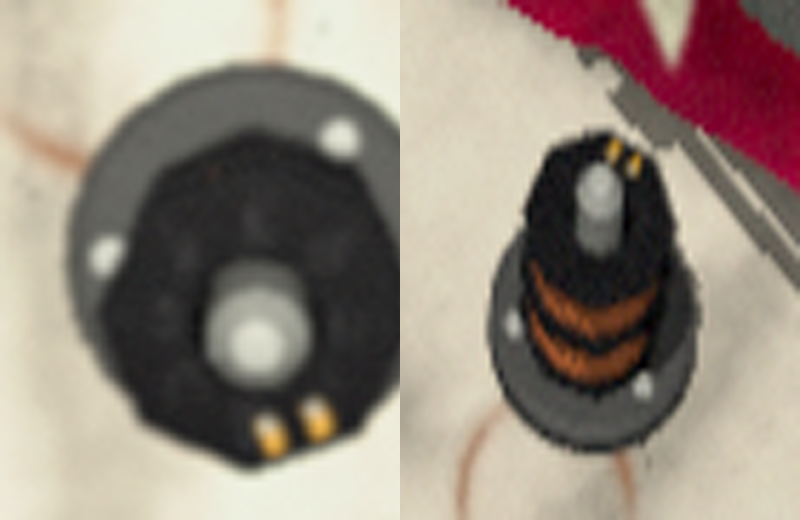

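Two coils are on the spindle, so the spray order is top, then bottom. The post tip is at (317,183) in w1, and the top coil's flats are at about 20° mod 45°. I'll grasp the top coil now.

```bash
cat >> h.py <<'E'
SP=np.array([.445,-.064]); DI=np.array([.474,-.228]); CAP=np.array([.6225,-.270]); TR=np.array([.488,-.395])
YD=2.7
def at(p,z): return [p[0],p[1],z]
def lift(p,z,yaw,w=.75,up=.2):
    command_gripper(w); move_pose(at(p,up),down(yaw)); 
    if movel(at(p,z),v=.1,until_force=8): print("contact at",get_tcp_pos())
    command_gripper(0); print("grip",get_grip_width(),np.round(get_ft_force(),1))
    movel(at(p,up),v=.1); print("lifted",get_grip_width(),get_finger_force(),get_time())
def put(p,z,yaw,w=.75,up=.2):
    move_pose(at(p,up),down(yaw)); print("over",get_grip_width())
    movel(at(p,z+.02),v=.12); print("contact",movel(at(p,z-.004),v=.03,until_force=4),np.round(get_tcp_pos(),3))
    command_gripper(w); movel(at(p,up),v=.12); print(get_time())
def spray():
    command_gripper(0); move_pose(at(CAP,.30),down(YD)); movel(at(CAP,.27),v=.1)
    print("press",movel(at(CAP,.251),v=.02,until_force=14),np.round(get_tcp_pos(),4),np.round(get_ft_force(),1)); wait(1.1)
    movel(at(CAP,.31),v=.1); print(get_time())
E
python3 - <<'E'
from h import *
lift(SP,.040,np.radians(65),up=.18)
snap("wrist","w2",(160,100,480,340),1.5)
E
```

```text
grip 0.547353613523399 [-0.9 -0.2  5.2]
lifted 0.5453570343543407 29.99992007855326 7.1667
```

View pics/w2.png

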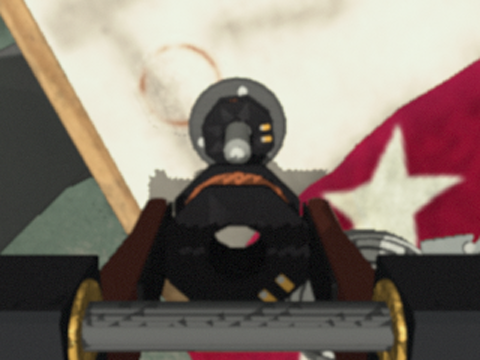

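The top coil is held level between the fingers, and the lower one is still on the spindle (terminals right of its post). Placing it in the dish.

```bash
python3 - <<'E'
from h import *
put(DI,.026,YD,up=.2)
snap("wrist","w3",(160,100,480,340),1.5)
E
```

```text
over 0.5422275064415608
contact True [ 0.474 -0.228  0.026]
13.0333
```

View pics/w3.png

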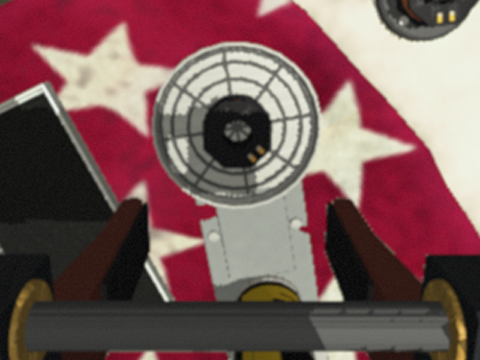

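The coil (237,131) lies flat in the middle of the dish (236,124). Spraying now, with a check for a knock.

```bash
python3 - <<'E'
from h import *
spray()
move_pose(at(DI,.2),down(YD))
snap("wrist","w4",(160,60,480,300),1.5)
E
```

```text
press True [ 0.6229 -0.2702  0.2579] [-0.9  1.5  4.8]
17.825
```

View pics/w4.png

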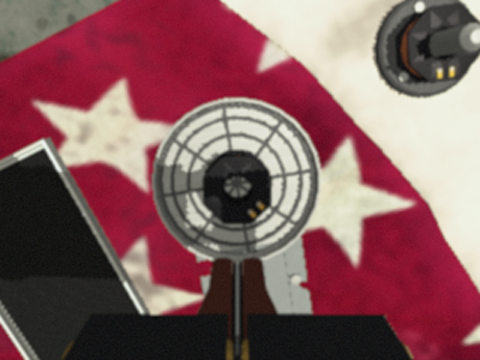

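The coil is still central, but the press force reading is doubtful (7.1 mm, about 5 N). I'll press once more and log depth against force.

```bash
python3 - <<'E'
from h import *
move_pose(at(CAP,.30),down(YD)); print(get_ft_force())
for z in(.27,.266,.264,.262,.260,.258,.257,.256,.255):
    movel(at(CAP,z),v=.03); f=get_ft_force(); print(z,np.round(get_tcp_pos()[2],4),np.round(f,1))
    if f[2]>14: break
wait(1.0); print(np.round(get_ft_force(),1)); movel(at(CAP,.31),v=.1); print(get_time())
E
```

```text
[-0.49830453  0.35693616 -0.5959988 ]
0.27 0.2702 [-0.3 -0.2  0.2]
0.266 0.266 [-0.2  0.2  0.4]
0.264 0.2642 [-0.5  0.9  2. ]
0.262 0.2622 [-0.4  0.   3.5]
0.26 0.26 [-0.8  0.4  4.3]
0.258 0.2582 [-0.8  0.1  4.7]
0.257 0.2577 [-1.7  1.4  8.2]
0.256 0.2577 [-3.1  1.4 12.7]
0.255 0.2576 [-4.7  1.4 17.4]
[-4.8  1.9 17.2]
24.3083
```

Full stop is at 0.2577, so the first press was complete too. Next: coil to the tray.

```bash
python3 - <<'E'
from h import *
lift(DI,.026,YD)
put(TR+[.045,0],.022,np.pi)
snap("wrist","w5",(120,60,520,360),1.5)
E
```

```text
grip 0.5441468289355552 [-0.9  1.1  3.2]
lifted 0.5476036489364093 29.999905228614807 30.4
over 0.5443994435500472
contact True [ 0.533 -0.395  0.022]
35.3917
```

View pics/w5.png

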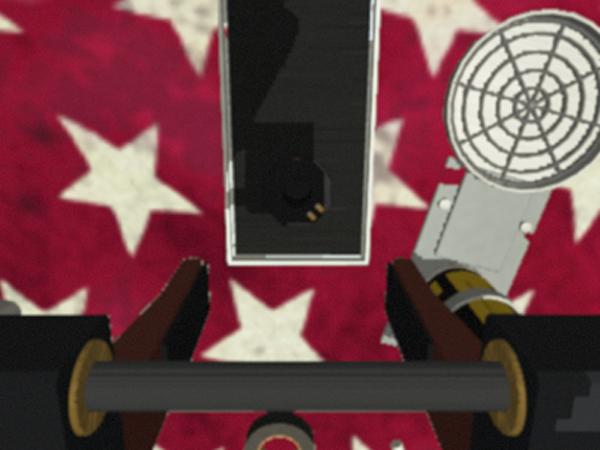

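The coil lies on the mat, centred across it (300,188). Now a look at the bottom coil.

```bash
python3 - <<'E'
from h import *
move_pose(at(SP,.18),down(np.radians(90)))
snap("wrist","w6",(220,80,420,230),3)
print(px("w6",317,183,.08))
E
```

```text
[ 0.44476937 -0.04696061]
```

View pics/w6.png

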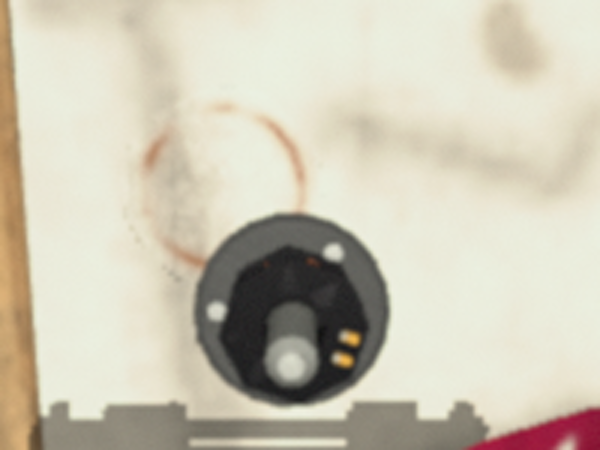

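It's still on the spindle with its flats at −25°, so the same grasp yaw works.

```bash
python3 - <<'E'
from h import *
lift(SP,.015,np.radians(65),up=.18)
put(DI,.027,YD,up=.2)
snap("wrist","w7",(160,100,480,340),1.5)
E
```

```text
grip 0.5578445607387766 [-0.6 -0.1  4. ]
lifted 0.5531210739779753 29.999741683714092 42.0083
over 0.5604541840591627
contact True [ 0.474 -0.228  0.027]
47.7917
```

View pics/w7.png

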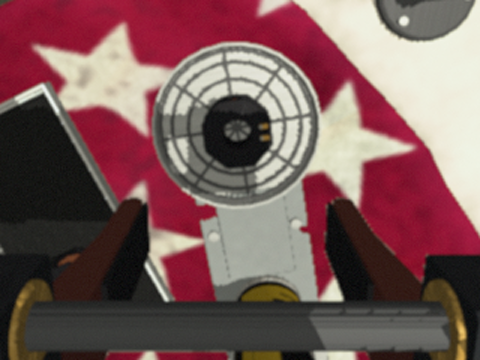

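Central again at (237,131). Spray, then compare the dish region with this picture before regrasping.

```bash
python3 - <<'E'
from h import *
spray()
command_gripper(.75); move_pose(at(DI,.2),down(YD)); snap("wrist","w8",(160,100,480,340),1.5)
a,b=[np.load(f"pics/{f}.npz")["im"][130:232,262:374].astype(float) for f in("w7","w8")]
d=abs(a-b).mean(); print("diff",d)
if d<6:
    lift(DI,.027,YD); put(TR+[-.045,0],.023,np.pi)
    move_pose(at(TR,.25),down(np.pi)); snap("wrist","w9",(120,60,520,360),1.5)
E
```

```text
press True [ 0.6229 -0.2702  0.2579] [-1.5  0.8  4.8]
52.5833
diff 32.516602474323065
```

View pics/w8.png

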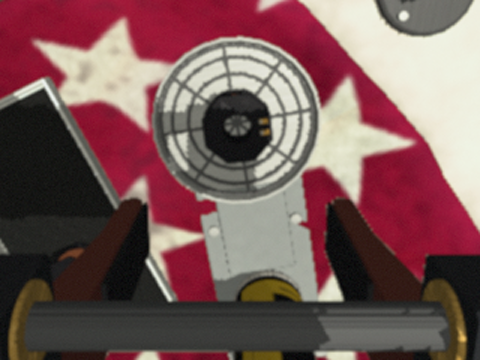

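The coil has not moved relative to the dish. The difference came from a shift of a few pixels in the camera pose. Carrying on.

```bash
python3 - <<'E'
from h import *
lift(DI,.027,YD); put(TR+[-.045,0],.023,np.pi)
move_pose(at(TR+[-.02,0],.28),down(np.pi)); wait(.3); snap("wrist","w9",(120,60,520,360),1.5)
E
```

```text
grip 0.5551236577160117 [0.4 0.1 2.4]
lifted 0.5577653645408889 29.99967817682773 59.1667
over 0.5599449710403067
contact True [ 0.443 -0.395  0.023]
64.1083
```

View pics/w9.png

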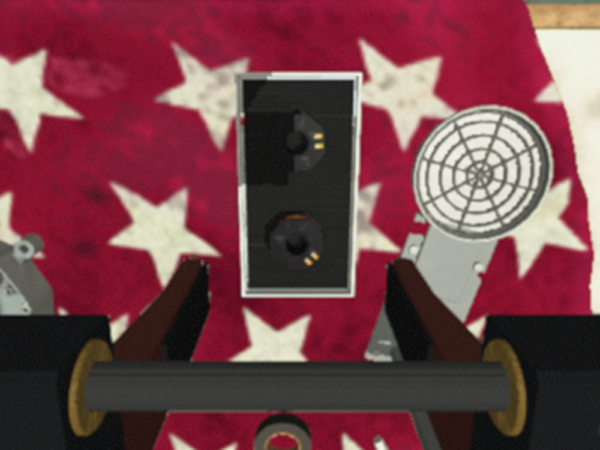

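Both coils lie flat and apart on the mat at (297,141) and (295,238), well inside the limits. The arm is clear and the cap was released, so I'm handing in.

```bash
python3 -c "
from station import *
print(job_done(),get_time())"
```

```text
the job is handed in; nothing more can be done
the job is handed in; nothing more can be done
```

This start had two coils, both on the spindle and none in the dish; each was sprayed in the dish, top one first, and both now lie flat and apart on the drying mat; the job is handed in, but no verdict was returned.

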